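Lock the blue air coupler on the packing bench

ROBOT

A 6-joint arm with a two-finger parallel gripper is mounted at the origin on the work surface. World frame = base frame: x ahead of the robot, y to its left, z up, the work surface at z = 0. Lengths are in m, angles in rad, forces in N, time in s.
With the tool pointing down it reaches from about 0.35 to 0.975 m from the base axis. Payload 4.9 kg.
Tool frame: the origin (TCP) lies at the very end of the fingers, on their centre line; the grasp point (between the pads) lies 19 mm behind it; x points along the fingers, z is the direction in which the jaws open and shut, and the axes are right-handed (so a half turn about x gives the same grasp; the last joint's range is limited). The gripper opens to 85 mm and grips with 20 to 120 N. Pads are 22 mm wide; open, the fingers measure 114 mm over their backs; the gripper's body (76 mm by 85 mm) begins 54 mm behind the grasp point. The pads swing forward as they close: fully open they stand 13 mm farther back than shut.
Start: joints at [1.019, 0.053, 1.613, -0, 1.476, -0.119], TCP at [0.262, 0.567, 0.231] pointing down, gripper open.
Joint ranges: [-3.01, 3.01], [-1.01, 2.22], [0.06, 2.58], [-1.02, 4.17], [0.09, 2.62], [-3.14, 3.14]. Speed limits (rad/s): [2.57, 2.57, 3.14, 3.14, 3.14, 3.14].

INTERFACE

Orientations are given as a unit quaternion [w, x, y, z].
In Python, from plant import manip, vision, job gives the robot as it stands.
- The arm moves only by the tool servo_tool, never from a script. Its arguments are lists of equal length, an entry for each row: "twist": the turn, a rotation vector about the world's x, y, z in rad, a list of three; "xyz": the shift along the world's x, y, z in cm, a list of three; "fingers": the opening, from 0 (shut) to 1 (fully open). In form: {"twist": [[wx, wy, wz], ...], "xyz": [[x, y, z], ...], "fingers": [fingers, ...]}. A call has 1 to 8 rows; each row shifts and turns the commanded pose from where the row before left it; what a row does not reach is not made up. A row lasts 1/8 s, in which the tool goes at most 62.5 mm and 10.7 degrees, less where a joint would pass 70% of its speed; a pose out of reach is approached as far as the arm can. A call with a gripper value outside its range is refused whole. The fingers move at their own pace and stop on an object; the grip force is fixed at half the most. Time passes only in rows, so rows that do not move let the fingers close. It gives the time, the measured TCP pose, the force and the opening at its end, in the units of the state.
- manip.state(): the state, without advancing time (a new reading comes with each control period).
- vision.grab_frame(name): name is "scene" or "top" or "wrist"; returns the picture (420x560x3 uint8, red, green, blue); there is no depth.
- vision.get_calibration(name): a dict with "camera_matrix" (3x3 intrinsics, pixels), "origin" and "orientation" of the camera in the world; the wrist camera has in their place "mount" (4x4, takes a point from camera to tool coordinates, whose origin is the TCP and whose axes are the tool frame's). Camera axes: x right, y up, looking along -z (the intrinsics and any distortion apply to the point x, -y, -z); pixel columns grow to the right and rows downward; lengths in m; the calibration is good to about 2 mm. A picture is of the moment at which its call begins: read the wrist's pose just before it. get_calibration takes no time and is no camera call.
- job.job_done(): hands the job in, once; it reports no verdict.
Trained networks look in the newest picture that a camera, given by its name, has taken for a name from the list of things; names that differ only in an ending like _2 or _b are one class to them, and where a whole thing is asked for, a point or a joint stands for the part that bears it (a point fixed in the world has none). Each returns a list of dicts, best first, with "score" (0 to 1); they miss things now and then, are a little off and sometimes report something else, mostly with a low value. They report only what shows in the picture. A call takes as long as a camera call. They do not tell look-alikes from the thing itself.
- vision.spot_in(camera, label): "extent" ([centre column, centre row, width, height] in pixels, round what is visible of it).
The state is a dict: "time": time; "joint_pos": joint angles; "joint_vel": joint speeds; "joint_efforts": joint torques, N m; "tool_pos": TCP position; "tool_rot": TCP orientation; "contact_force": force on the tool from outside, world axes, zero at the start; "ft_torque": the same for the moment, N m; "gripper_width": opening from 0.0 (shut) to 1.0 (fully open).
Only numpy, scipy, OpenCV 4.12 (cv2) and the standard library are available. Lean on these libraries where they do the work, as an engineer would, in place of code of your own. Each camera call takes 0.05 s, during which the arm holds its last target.

TASK

The plug in the blue air coupler is pushed home but its spring collar is still unlocked: push the blue collar all the way down by its thumb cup, turn it clockwise (seen from above) past the gate to the green-marked side while it is held down, then let it spring fully up again so that it is locked. Leave the red coupler as it is, do not push its collar down, and do not shift or tip the other things on the bench.

Things in the scene. Friction and masses are not known exactly. Their poses are not given: they have to be found in the camera images.
- blue_coupler: Blue quick coupler, an upright air outlet bolted down by a 120 x 100 x 8 mm steel foot. Origin: on its vertical axis at bench height, z up. The blue collar (54 mm across, 46 to 93 mm above the bench when up) slides and turns on this axis; a fixed brass plug, 26 mm across, sticks up through it to 114 mm above the bench. It starts unlocked.
- blue_gate (a point): Top centre of the blue coupler's fixed dark steel gate, 80 mm above the bench, 40 mm from the axis along the coupler's own +x; 15 mm wide, 31 to 56 mm from the axis. It stops the small steel key on the collar unless the collar is down. On the foot beside it a green patch marks the key's locked place (-y side), a yellow one the unlocked (+y side).
- blue_cup (a point): Centre of the floor of the open round thumb cup on the blue collar, 56 mm from the coupler's axis, opposite the key; it moves down and turns with the collar. 82 mm above the bench when up; 46 mm wide inside, 54 outside, rim 12 mm high all round, open on top. In the coupler's frame it lies between -x and -y when unlocked, between -x and +y when locked. Its x axis points outward.
- blue_sleeve (a joint): How far the blue collar is pushed down on its spring: 0 = fully up, 0.016 m = fully down. The spring pushes up with about 4 to 5 N at the top and 10 to 11 N when fully down. From 0.011 m on, the key clears the gate and the collar can be turned past.
- blue_collar (a joint): Turn of the blue collar, growing clockwise seen from above, 0 to 1.25 rad, with light friction (it stays where left). With the collar up, the gate keeps it in 0 to 0.30 (unlocked) or in 0.95 to 1.25 (locked); let go in between, it stays caught down under the gate.
- red_coupler: Red quick coupler, an upright air outlet bolted down by a 120 x 100 x 8 mm steel foot. Origin: on its vertical axis at bench height, z up. The red collar (54 mm across, 46 to 93 mm above the bench when up) slides and turns on this axis; a fixed brass plug, 26 mm across, sticks up through it to 114 mm above the bench. It starts locked and stays so.
- red_gate (a point): Top centre of the red coupler's fixed dark steel gate, 80 mm above the bench, 40 mm from the axis along the coupler's own +x; 15 mm wide, 31 to 56 mm from the axis. It stops the small steel key on the collar unless the collar is down. On the foot beside it a green patch marks the key's locked place (-y side), a yellow one the unlocked (+y side).
- red_cup (a point): Centre of the floor of the open round thumb cup on the red collar, 56 mm from the coupler's axis, opposite the key; it moves down and turns with the collar. 82 mm above the bench when up; 46 mm wide inside, 54 outside, rim 12 mm high all round, open on top. In the coupler's frame it lies between -x and -y when unlocked, between -x and +y when locked. Its x axis points outward.
- red_sleeve (a joint): How far the red collar is pushed down on its spring: 0 = fully up, 0.016 m = fully down. The spring pushes up with about 4 to 5 N at the top and 10 to 11 N when fully down. From 0.011 m on, the key clears the gate and the collar can be turned past.
- red_collar (a joint): Turn of the red collar, growing clockwise seen from above, 0 to 1.25 rad, with light friction (it stays where left). With the collar up, the gate keeps it in 0 to 0.30 (unlocked) or in 0.95 to 1.25 (locked); let go in between, it stays caught down under the gate.
- spray_can: Blue and white spray can standing on the bench, 52 mm across, 155 mm high; origin at the centre of its underside. Bystander.
- carton0: Small white carton with a green band, 45 x 150 x 40 mm (x, y, z), lying on the bench; origin at the centre of its underside. Bystander.
- carton1: A second such carton, the same size. Bystander.
- tape_roll: Roll of brown parcel tape lying flat, 90 mm across, 45 mm high; origin at the centre of its underside. Bystander.
Not all that is in view belongs to the job. What is shaped like the blue_coupler but orange or pink is not meant.

How it is judged:
By the outcome, as a careful person would: the job done as asked, in the order asked, and still so for the second after the job is handed in, with the robot touching nothing.
It also fails if it takes over 32 s, if anything falls off the work surface, if the arm or the gripper's body presses on something with over 40 N, if the wrist force passes 120 N, or if a joint passes its speed limit or range.

## Working session

There is one attempt and no reset: what is moved stays moved. The work goes in short steps, Python scripts to look and compute and a tool call to move; the robot and the scene stay as the last step left them, time stands still between calls to the robot, and variables do not carry over. Pictures are saved under pics/ and viewed, and the job is handed in when it is done.

Besides the shell and the picture viewer there is one more tool, called after "Request:" by a JSON object that holds its "name" and its "arguments". servo_tool: Moves the arm, as the interface text tells. Its arguments: {"type":"object","properties":{"twist":{"type":"array","items":{"type":"array","items":{"type":"number"}}},"xyz":{"type":"array","items":{"type":"array","items":{"type":"number"}}},"fingers":{"type":"array","items":{"type":"number"}}},"required":["twist","xyz","fingers"]}

```bash
mkdir -p pics; ls
python3 - <<'E'
from plant import manip, vision, job
import cv2
for n in ("top","scene"):
    im=vision.grab_frame(n); cv2.imwrite(f"pics/{n}0.png",im[:,:,::-1])
    for l in ("blue_coupler","blue_cup","blue_gate","red_coupler"):
        try: print(n,l,[(d['score'],[round(float(v)) for v in d['extent']]) for d in vision.spot_in(n,l)][:4])
        except Exception as e: print(n,l,e)
    c=vision.get_calibration(n); print(c)
print(vision.get_calibration("wrist")); print(manip.state())
E
```

```text
pics
top blue_coupler [(0.9, [250, 215, 54, 55]), (0.88, [237, 294, 52, 57]), (0.77, [324, 264, 68, 55])]
top blue_cup [(0.75, [256, 219, 44, 34]), (0.68, [332, 266, 51, 27]), (0.59, [243, 302, 41, 34])]
top blue_gate [(0.86, [239, 292, 49, 54]), (0.85, [322, 266, 65, 57]), (0.76, [251, 217, 55, 55]), (0.61, [382, 216, 39, 52])]
top red_coupler [(0.62, [382, 216, 38, 48])]
{'camera_matrix': array([[474.77992735,   0.        , 271.99717111],
       [  0.        , 474.77992735, 212.09324939],
       [  0.        ,   0.        ,   1.        ]]), 'origin': array([0.35807219, 0.08365978, 1.27900493]), 'orientation': array([ 0.71525682,  0.0572659 , -0.06014753, -0.69390963])}
scene blue_coupler [(0.97, [245, 189, 49, 57]), (0.85, [304, 229, 56, 65]), (0.7, [327, 184, 41, 58])]
scene blue_cup [(0.71, [238, 180, 41, 28]), (0.63, [297, 215, 40, 37]), (0.62, [325, 171, 35, 36])]
scene blue_gate [(0.72, [305, 230, 56, 68]), (0.69, [327, 184, 44, 51]), (0.59, [242, 187, 54, 55])]
scene red_coupler [(0.78, [168, 208, 55, 62]), (0.18, [294, 217, 38, 38])]
{'camera_matrix': array([[428.11971257,  
[... 786 characters left out ...]
ime': 0.5, 'joint_pos': array([ 1.01902315e+00,  5.27368439e-02,  1.61290650e+00, -2.60205302e-05,
        1.47602111e+00, -1.19033527e-01]), 'joint_vel': array([-8.91409159e-04,  6.01767331e-04,  3.19284586e-05,  5.56385978e-04,
       -2.48956782e-04,  8.57952953e-05]), 'joint_efforts': array([-3.19438914e-04, -3.93222892e+01, -3.70025146e+01, -1.55435450e-04,
        1.43672358e-03,  4.46197447e-06]), 'tool_pos': array([0.26210987, 0.56735151, 0.23127682]), 'tool_rot': array([ 0.59566503, -0.38101888,  0.59570278,  0.3809803 ]), 'contact_force': array([ 1.27709221, -0.05912644, -0.4685035 ]), 'ft_torque': array([-0.02800045,  0.00430547, -0.03775813]), 'gripper_width': 0.9988922303890028}
```

Run:
```python
import cv2
a=cv2.imread("pics/top0.png")
cv2.imwrite("pics/top0c.png",cv2.resize(a[160:350,190:430],None,fx=3.2,fy=3.1,interpolation=cv2.INTER_CUBIC))
a=cv2.imread("pics/scene0.png")
cv2.imwrite("pics/scene0c.png",cv2.resize(a[130:290,120:370],None,fx=3.2,fy=3.2,interpolation=cv2.INTER_CUBIC))
```

```text
(no output)
```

View pics/top0.png

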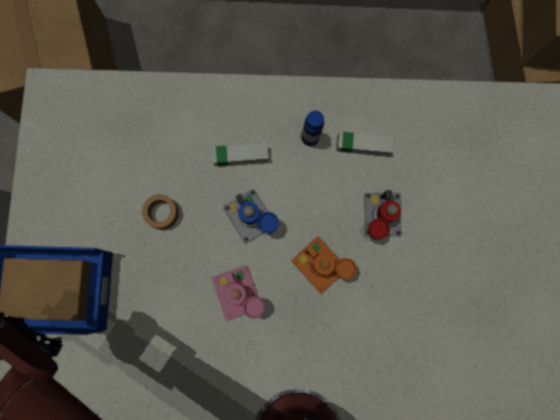

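View pics/top0c.png

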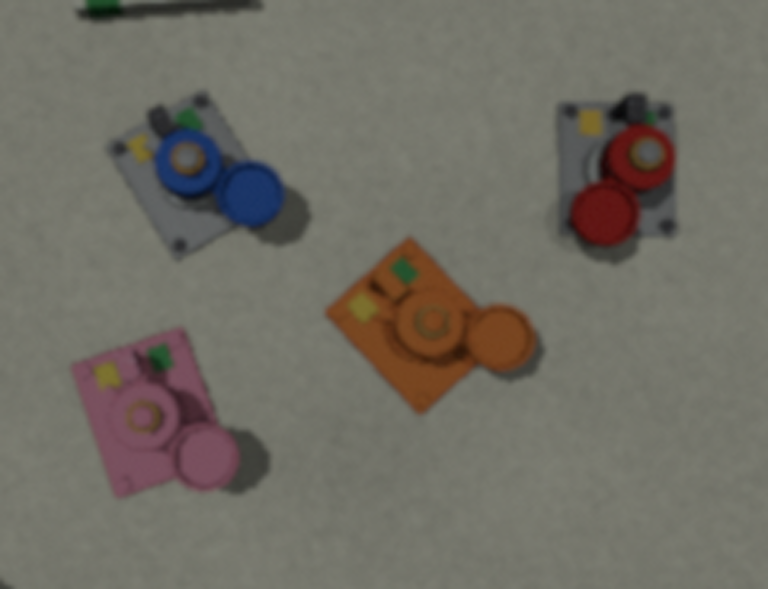

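View pics/scene0c.png

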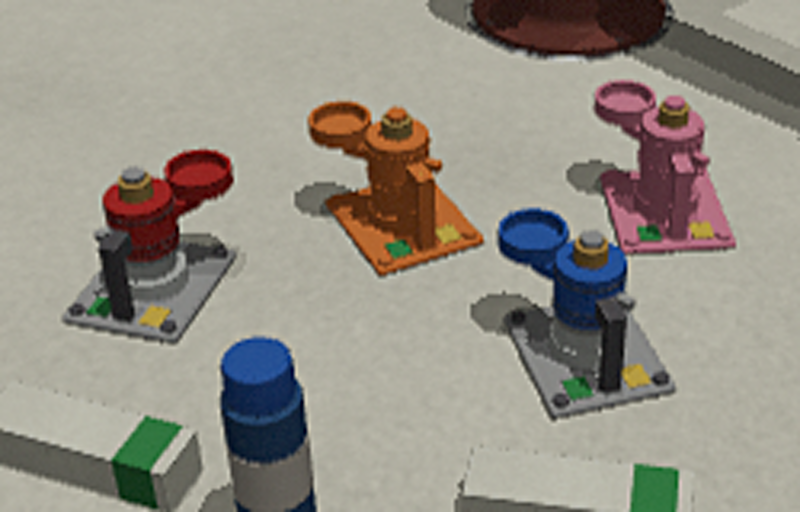

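```bash
cat > h.py <<'E'
import numpy as np
from scipy.spatial.transform import Rotation as R
from plant import manip, vision
def cam(n,st=None):
    c=vision.get_calibration(n); K=c['camera_matrix']
    if n=='wrist':
        q=np.array(st['tool_rot']); T=np.eye(4); T[:3,:3]=R.from_quat(q[[1,2,3,0]]).as_matrix(); T[:3,3]=st['tool_pos']
        M=T@c['mount']; return K,M[:3,3],M[:3,:3]
    q=np.array(c['orientation']); return K,np.array(c['origin']),R.from_quat(q[[1,2,3,0]]).as_matrix()
def back(C,u,v,z):
    K,o,r=C; d=r@np.array([(u-K[0,2])/K[0,0],-(v-K[1,2])/K[1,1],-1]); return o+d*(z-o[2])/d[2]
def proj(C,p):
    K,o,r=C; q=r.T@(np.asarray(p)-o); return K[0,0]*q[0]/-q[2]+K[0,2], K[1,1]*-q[1]/-q[2]+K[1,2]
E
python3 - <<'E'
from h import *
T=cam('top');S=cam('scene')
for n,a,b,z in (("plug",(248.4,210.6),(305.3,205),.114),("cuprim",(268.4,222.3),(286.6,203.4),.094),("gate",(240,198.7),(311.3,226),.08)):
    print(n,back(T,*a,z).round(4),back(S,*b,z).round(4))
for n,a in (('spray',(315,118)),('tape',(160,211))): print(n,back(T,*a,.155 if n=='spray' else .045))
E
```

```text
plug [0.5556 0.1406 0.114 ] [0.5661 0.1468 0.114 ]
cuprim [0.5306 0.0901 0.094 ] [0.5456 0.0974 0.094 ]
gate [0.5917 0.1651 0.08  ] [0.5965 0.1691 0.08  ]
spray [ 0.78695708 -0.01785782  0.155     ]
tape [0.55900029 0.37648325 0.045     ]
```

Run:
```python
from h import *
q=manip.state()['tool_rot']; M=R.from_quat(q[[1,2,3,0]]).as_matrix(); print(M.round(3)); print(np.degrees(np.arctan2(M[1,2],M[0,2])))
```

```text
[[-0.    -0.908  0.419]
 [-0.     0.419  0.908]
 [-1.    -0.    -0.   ]]
65.20598553906109
```

Request:
{"name": "servo_tool", "arguments": {"twist": [[0, 0, 0.105], [0, 0, 0.105], [0, 0, 0.105], [0, 0, 0.105], [0, 0, 0.105], [0, 0, 0.105], [0, 0, 0.105], [0, 0, 0.105]], "xyz": [[3, -5, 0], [3, -5, 0], [3, -5, 0], [3, -5, 0], [3, -5, 0], [3, -5, 0], [3, -5, 0], [3, -5, 0]], "fingers": [0, 0, 0, 0, 0, 0, 0, 0]}}

```text
time: 1.5
tool_pos: [0.5029, 0.1656, 0.2317]
tool_rot: [-0.388, 0.592, -0.387, -0.591]
contact_force: [0.4, -0.2, 0.2]
gripper_width: 0.005
```

Request:
{"name": "servo_tool", "arguments": {"twist": [[0, 0, 0.105], [0, 0, 0.105], [0, 0, 0]], "xyz": [[1.5, -2.5, 0], [1.5, -2.5, 0], [0, 0, 0]], "fingers": [0, 0, 0]}}

```text
time: 1.88
tool_pos: [0.5328, 0.116, 0.2313]
tool_rot: [0.326, -0.628, 0.326, 0.628]
contact_force: [-1.1, 0.6, 0.6]
gripper_width: 0.005
```

Run:
```python
from h import *
import cv2
s=manip.state(); im=vision.grab_frame('wrist'); cv2.imwrite('pics/w1.png',im[:,:,::-1])
print(s['time'],s['tool_pos'],s['tool_rot'],s['gripper_width'],s['contact_force'])
C=cam('wrist',s)
for n,p in (('plug',[.5556,.1406,.114]),('cup',[.5306,.0901,.094]),('gate',[.5917,.1651,.08])): print(n,proj(C,p))
```

```text
1.875 [0.53277079 0.11596449 0.23134268] [ 0.32555017 -0.62770021  0.32556712  0.62770661] 0.004779828896779952 [-1.13716677  0.58629671  0.57489606]
plug (np.float64(286.88851021315594), np.float64(244.30175951105363))
cup (np.float64(253.74061675748038), np.float64(178.1176567675654))
gate (np.float64(284.95647962276325), np.float64(273.0645343217507))
```

View pics/w1.png

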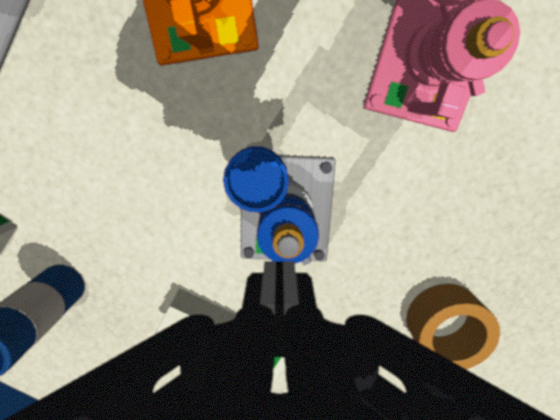

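Run:
```python
from h import *
import cv2
s=manip.state(); C=cam('wrist',s)
p=back(C,288,243,.114);c=back(C,256,179,.094)
print(p,c,np.linalg.norm((p-c)[:2]),np.degrees(np.arctan2(*(c-p)[1::-1])))
# foot corners
for uv in ((280,156),(335,157),(327,262),(241,257)): print(uv,back(C,*uv,.008).round(4))
a=cv2.imread('pics/w1.png');cv2.imwrite('pics/w1c.png',cv2.resize(a[130:280,200:360],None,fx=4,fy=4,interpolation=cv2.INTER_CUBIC))
```

```text
[0.55359483 0.1416942  0.114     ] [0.52959969 0.09302722 0.094     ] 0.054260860398217155 -116.24549214697977
(280, 156) [0.5141 0.1061 0.008 ]
(335, 157) [0.4819 0.1535 0.008 ]
(327, 262) [0.5821 0.2203 0.008 ]
(241, 257) [0.6338 0.1365 0.008 ]
```

View pics/w1c.png

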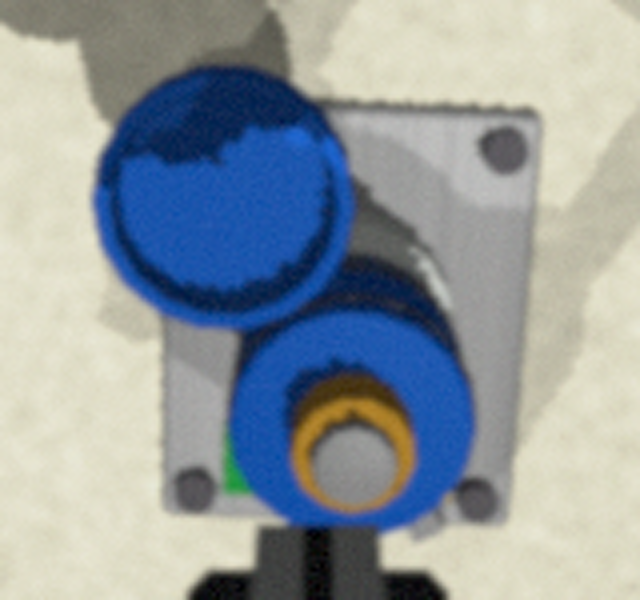

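Request:
{"name": "servo_tool", "arguments": {"twist": [[0, 0, 0], [0, 0, 0], [0, 0, 0], [0, 0, 0]], "xyz": [[-0.15, -1.2, -4], [-0.15, -1.25, -4], [0, 0, -3.5], [0, 0, 0]], "fingers": [0, 0, 0, 0]}}

```text
time: 2.42
tool_pos: [0.5261, 0.0937, 0.113]
tool_rot: [0.323, -0.626, 0.326, 0.631]
contact_force: [-0.7, 0.3, 0.3]
gripper_width: 0.001
```

Run:
```python
from h import *
import cv2
s=manip.state(); im=vision.grab_frame('wrist'); cv2.imwrite('pics/w2.png',im[:,:,::-1])
t=vision.grab_frame('scene'); cv2.imwrite('pics/s2.png',cv2.resize(t[140:280,220:390,::-1],None,fx=4,fy=4,interpolation=cv2.INTER_CUBIC))
print(s['time'],s['tool_pos'],s['contact_force'])
```

```text
2.425 [0.52607318 0.09366257 0.11299114] [-0.69697248  0.31072586  0.32594404]
```

View pics/w2.png

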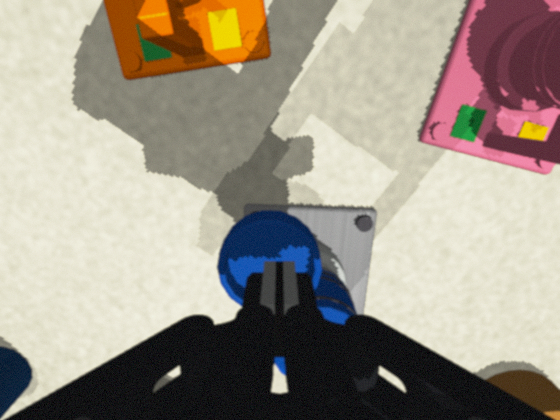

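View pics/s2.png

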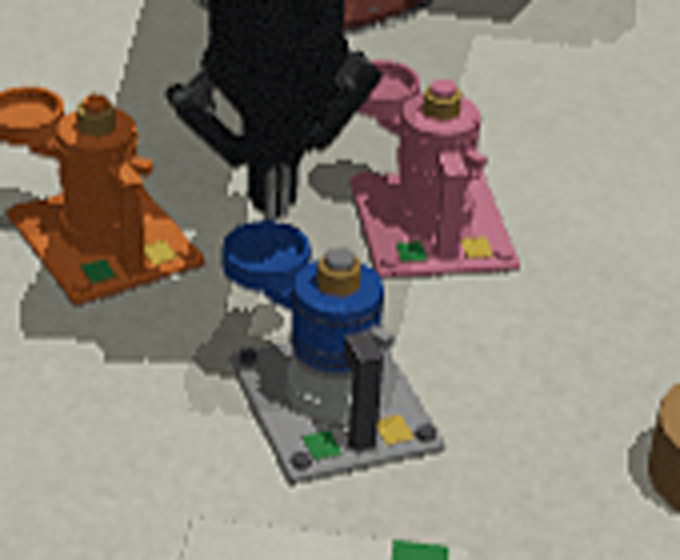

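Run:
```python
from h import *
s=manip.state(); C=cam('wrist',s); print(s['time'],s['tool_pos'])
print(back(C,270,259,.094), proj(C,s['tool_pos']), proj(C,[.53,.0915,.094]))
```

```text
2.525 [0.52938074 0.09365976 0.11734263]
[0.53219979 0.09087466 0.094     ] (np.float64(277.2503027326549), np.float64(280.1477121277664)) (np.float64(273.43529753878533), np.float64(256.4862691989846))
```

Request:
{"name": "servo_tool", "arguments": {"twist": [[0, 0, 0], [0, 0, 0], [0, 0, 0], [0, 0, 0]], "xyz": [[0.1, -0.2, -1.0], [0, 0, -1.3], [0, 0, -1.2], [0, 0, 0]], "fingers": [0, 0, 0, 0]}}

```text
time: 3.02
tool_pos: [0.53, 0.0909, 0.0809]
tool_rot: [0.324, -0.628, 0.325, 0.629]
contact_force: [-1.1, -0.6, 4.7]
gripper_width: -0.001
```

Run:
```python
from h import *
import cv2
im=vision.grab_frame('wrist'); cv2.imwrite('pics/w3.png',im[:,:,::-1])
s=manip.state();print(s['time'],s['tool_pos'],s['contact_force'])
```

```text
3.075 [0.53022584 0.09074052 0.08159279] [-2.78538021 -0.11613208  3.84953446]
```

View pics/w3.png

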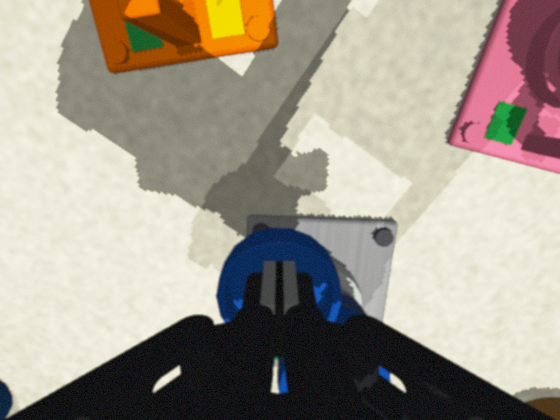

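The fingertips (280, 265) are inside the cup rim (centre about 279, 285), touching the floor at z = 0.0816. Next is the push down.

Request:
{"name": "servo_tool", "arguments": {"twist": [[0, 0, 0], [0, 0, 0], [0, 0, 0], [0, 0, 0], [0, 0, 0]], "xyz": [[0, 0, -0.5], [0, 0, -0.5], [0, 0, -0.5], [0, 0, -0.2], [0, 0, 0]], "fingers": [0, 0, 0, 0, 0]}}

```text
time: 3.7
tool_pos: [0.5314, 0.0903, 0.0665]
tool_rot: [-0.324, 0.629, -0.325, -0.627]
contact_force: [-2.8, -2.0, 10.4]
gripper_width: -0.001
```

Request:
{"name": "servo_tool", "arguments": {"twist": [[0, 0, 0], [0, 0, 0], [0, 0, 0]], "xyz": [[0, 0, -0.2], [0, 0, 0], [0, 0, 0]], "fingers": [0, 0, 0]}}

```text
time: 4.08
tool_pos: [0.5322, 0.09, 0.0657]
tool_rot: [-0.324, 0.63, -0.324, -0.627]
contact_force: [-3.3, -2.7, 14.4]
gripper_width: -0.003
```

Request:
{"name": "servo_tool", "arguments": {"twist": [[0, 0, 0], [0, 0, 0], [0, 0, 0], [0, 0, 0], [0, 0, 0], [0, 0, 0]], "xyz": [[-0.55, 0.28, 0], [-0.51, 0.34, 0], [-0.47, 0.39, 0], [-0.43, 0.44, 0], [-0.38, 0.49, 0], [0, 0, 0]], "fingers": [0, 0, 0, 0, 0, 0]}}

```text
time: 4.82
tool_pos: [0.5098, 0.1106, 0.0659]
tool_rot: [-0.326, 0.63, -0.323, -0.626]
contact_force: [0.1, -0.4, 11.6]
gripper_width: 0.001
```

Run:
```python
from h import *
import cv2
im=vision.grab_frame('wrist'); cv2.imwrite('pics/w4.png',im[:,:,::-1])
t=vision.grab_frame('scene'); cv2.imwrite('pics/s4.png',cv2.resize(t[140:280,220:390,::-1],None,fx=4,fy=4,interpolation=cv2.INTER_CUBIC))
s=manip.state();print(s['time'],s['tool_pos'],s['contact_force'])
```

```text
4.925 [0.50977432 0.11060625 0.06584217] [ 0.5845771   0.73494236 10.0808178 ]
```

View pics/w4.png

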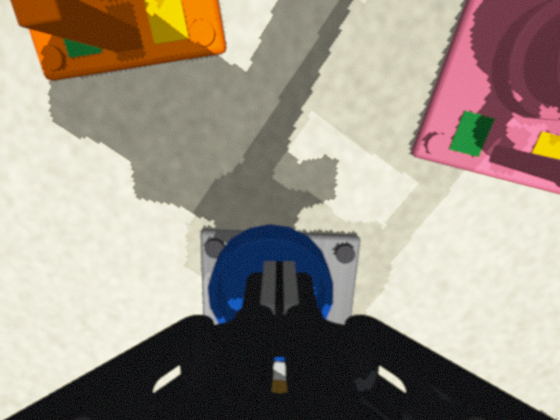

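View pics/s4.png

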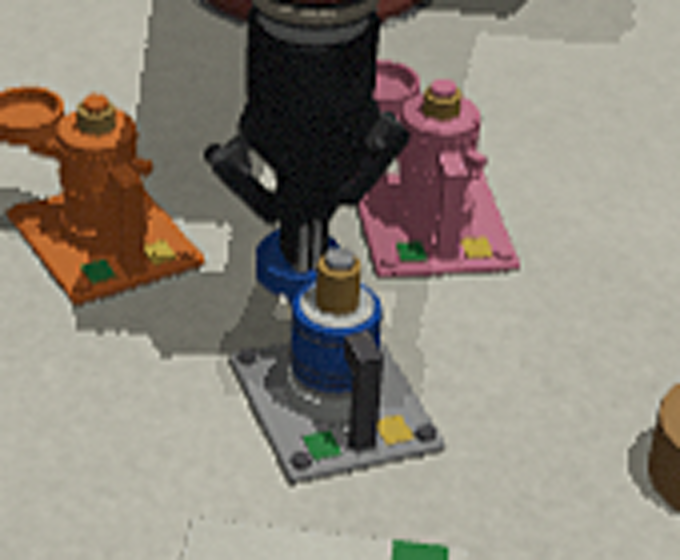

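Request:
{"name": "servo_tool", "arguments": {"twist": [[0, 0, 0], [0, 0, 0], [0, 0, 0], [0, 0, 0], [0, 0, 0], [0, 0, 0], [0, 0, 0]], "xyz": [[-0.32, 0.53, -0.1], [-0.26, 0.56, 0], [-0.2, 0.58, 0], [-0.13, 0.6, 0], [-0.07, 0.61, 0], [0, 0, 0], [0, 0, 0]], "fingers": [0, 0, 0, 0, 0, 0, 0]}}

```text
time: 5.8
tool_pos: [0.5007, 0.1396, 0.0656]
tool_rot: [-0.326, 0.631, -0.323, -0.626]
contact_force: [1.1, 0.4, 12.8]
gripper_width: 0.002
```

Run:
```python
from h import *
import cv2
im=vision.grab_frame('wrist'); cv2.imwrite('pics/w5.png',im[:,:,::-1])
t=vision.grab_frame('scene'); cv2.imwrite('pics/s5.png',cv2.resize(t[140:280,220:390,::-1],None,fx=4,fy=4,interpolation=cv2.INTER_CUBIC))
s=manip.state();print(s['time'],s['tool_pos'],s['contact_force'])
```

```text
5.9 [0.50065024 0.13958135 0.06557806] [-0.69222983  0.44202674 13.45013934]
```

View pics/w5.png

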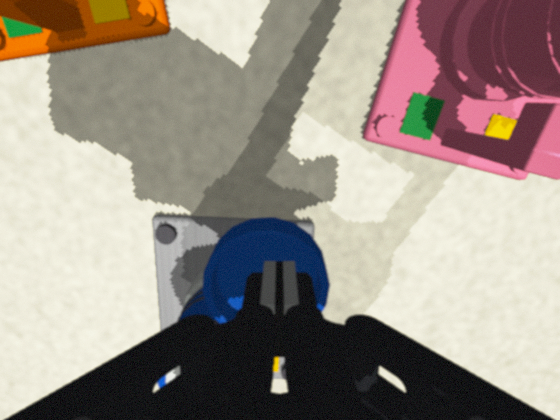

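View pics/s5.png

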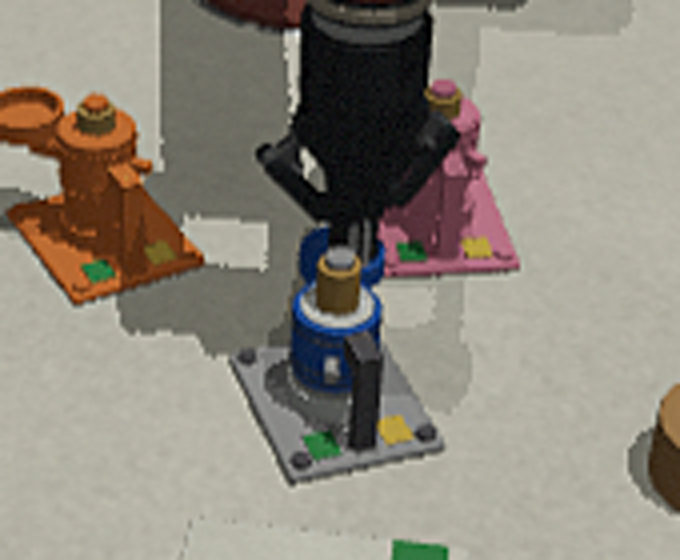

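Run:
```python
from h import *
s=manip.state(); C=cam('wrist',s); A=np.array([.555,.1412])
for uv in ((265,281),(265,278),(267,281)):
    c=back(C,*uv,.078)[:2]; print(c,np.linalg.norm(c-A),np.degrees(np.arctan2(*(c-A)[::-1])))
# expected rim centre pixel for theta values (gate dir 33.7deg)
for th in (.9,.95,1.0,1.05,1.1,1.15,1.2,1.25):
    a=np.radians(33.7+180)+.625-th; print(th, np.round(proj(C,[*(A+.056*np.array([np.cos(a),np.sin(a)])),.078]),1))
# key pixel in scene crop, key top radius ~.035, various
S=cam('scene')
for th in (.95,1.05,1.15,1.25):
    a=np.radians(33.7)+.625-th
    u,v=proj(S,[*(A+.033*np.array([np.cos(a),np.sin(a)])),.056]); print('key',th,((u-220)*4,(v-140)*4))
```

```text
[0.49814934 0.13173125] 0.05763380346083365 -170.54391348721182
[0.49699976 0.1309352 ] 0.05890156284363418 -169.96379317119224
[0.49766667 0.132406  ] 0.058003841024860364 -171.27971835089735
0.9 [244.6 277.5]
0.95 [251.1 279.5]
1.0 [257.4 281.7]
1.05 [263.6 284.2]
1.1 [269.5 287. ]
1.15 [275.3 290. ]
1.2 [280.9 293.2]
1.25 [286.3 296.7]
key 0.95 (np.float64(334.04319765392324), np.float64(359.6751337197933))
key 1.05 (np.float64(328.4508555637917), np.float64(359.46230374186064))
key 1.15 (np.float64(322.8921151301811), np.float64(358.89143353857844))
key 1.25 (np.float64(317.4266584425375), np.float64(357.96907640331506))
```

Request:
{"name": "servo_tool", "arguments": {"twist": [[0, 0, 0], [0, 0, 0], [0, 0, 0]], "xyz": [[0, 0.25, 0], [0, 0.2, 0], [0, 0, 0]], "fingers": [0, 0, 0]}}

```text
time: 6.28
tool_pos: [0.5006, 0.1437, 0.0656]
tool_rot: [-0.326, 0.631, -0.323, -0.626]
contact_force: [-0.2, -1.9, 13.8]
gripper_width: -0.005
```

Run:
```python
from h import *
import cv2
im=vision.grab_frame('wrist'); cv2.imwrite('pics/w6.png',im[:,:,::-1])
t=vision.grab_frame('scene'); cv2.imwrite('pics/s6.png',cv2.resize(t[140:280,220:390,::-1],None,fx=4,fy=4,interpolation=cv2.INTER_CUBIC))
s=manip.state();print(s['time'],s['tool_pos'],s['contact_force'])
```

```text
6.375 [0.50059983 0.14374007 0.06556495] [ 0.07804444 -1.42075195 13.4310695 ]
```

View pics/s6.png

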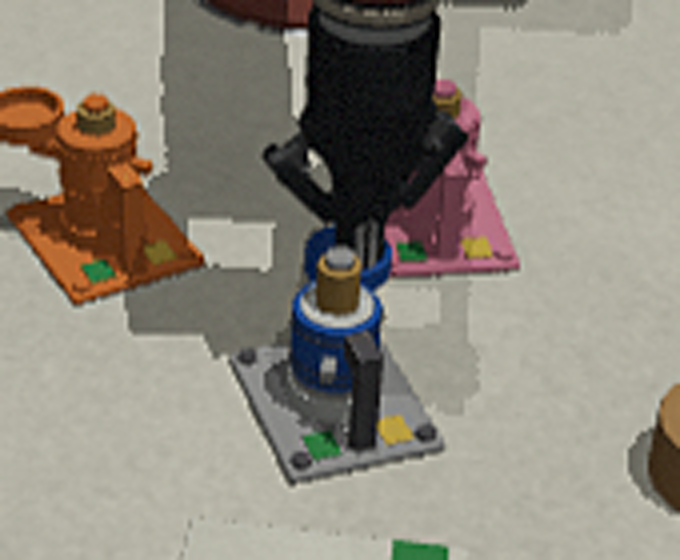

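View pics/w6.png

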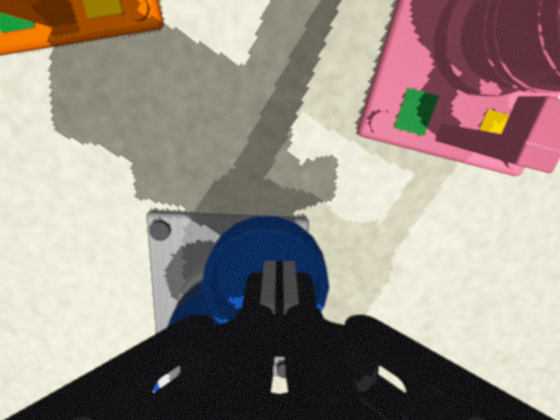

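Request:
{"name": "servo_tool", "arguments": {"twist": [[0, 0, 0], [0, 0, 0], [0, 0, 0], [0, 0, 0], [0, 0, 0], [0, 0, 0], [0, 0, 0], [0, 0, 0]], "xyz": [[0, 0, 0.4], [0, 0, 0.5], [0, 0, 0.5], [0, 0, 0.5], [0, -0.2, 0.6], [0, 0, 2], [0, 0, 3], [0, 0, 4]], "fingers": [0, 0, 0, 0, 0, 0, 0, 0]}}

```text
time: 7.38
tool_pos: [0.4952, 0.1413, 0.1752]
tool_rot: [0.324, -0.627, 0.325, 0.63]
contact_force: [0.6, 0.7, 1.0]
gripper_width: -0.001
```

Request:
{"name": "servo_tool", "arguments": {"twist": [[0, 0, 0], [0, 0, 0], [0, 0, 0], [0, 0, 0]], "xyz": [[-1, 0, 4], [-2, 0, 2], [-2, 0, 0], [0, 0, 0]], "fingers": [0, 0, 0, 0]}}

```text
time: 7.88
tool_pos: [0.4459, 0.1415, 0.2359]
tool_rot: [0.324, -0.628, 0.325, 0.628]
contact_force: [0.7, 0.6, -0.4]
gripper_width: -0.001
```

Run:
```python
from h import *
import cv2
s=manip.state();print(s['time'],s['tool_pos'],s['contact_force'])
im=vision.grab_frame('wrist'); cv2.imwrite('pics/w7.png',im[:,:,::-1])
t=vision.grab_frame('scene'); cv2.imwrite('pics/s7.png',cv2.resize(t[140:280,220:390,::-1],None,fx=4,fy=4,interpolation=cv2.INTER_CUBIC))
C=cam('wrist',s);A=np.array([.555,.1412])
for th in (.95,1.0,1.05,1.1,1.15,1.2,1.25):
    a=np.radians(33.7+180)+.625-th; print(th, np.round(proj(C,[*(A+.056*np.array([np.cos(a),np.sin(a)])),.094]),1))
print(proj(C,[*A,.114]))
```

```text
7.875 [0.4459277  0.14151085 0.23591374] [ 0.73643912  0.57445893 -0.42543841]
0.95 [227.6 236.7]
1.0 [230.7 237.8]
1.05 [233.6 239. ]
1.1 [236.6 240.4]
1.15 [239.4 241.9]
1.2 [242.1 243.5]
1.25 [244.8 245.3]
(np.float64(204.47172627594088), np.float64(302.0517030892362))
```

View pics/s7.png

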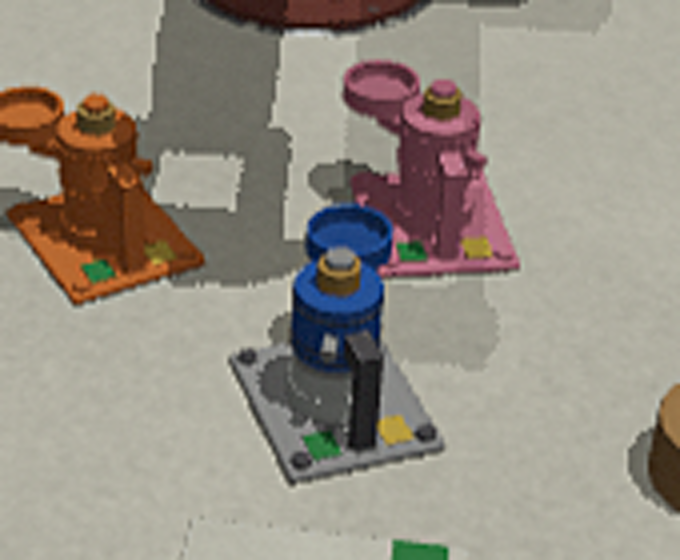

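View pics/w7.png

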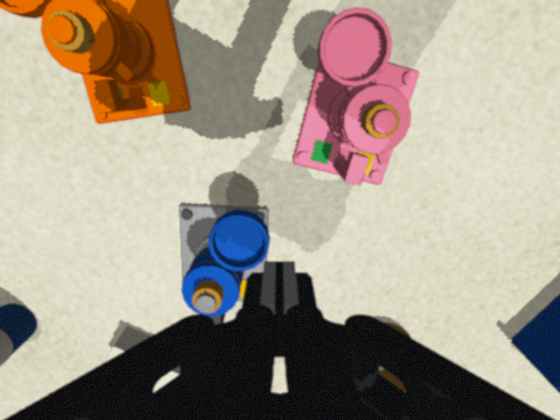

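The collar is back up, with its lower edge at row 370 as before the push (390 when down). The key at (330, 345) is on the green side of the gate. The cup rim at (239, 240) corresponds to a turn of about 1.13 rad.

Run:
```python
from plant import job
print(job.job_done())
```

```text
the job is handed in; nothing more can be done
None
```

The blue coupler is locked, and I handed the job in at about 8 s. With the closed fingertips in its thumb cup, I pushed the collar down to its stop: the tool went from z 0.082 to 0.0657 m, with about 14 N at the bottom. I turned it clockwise past the gate while it was held down, let it spring up, and moved the arm clear.

- **Final pictures:** The collar is back at its starting height with the key on the green side of the gate. The turn measures about 1.13 rad, inside the locked range of 0.95 to 1.25.
- **Forces:** The highest reading I saw was about 14 N vertically on the tool, with no contact force after release.
- **Other things on the bench:** The arm did not go near the red coupler or the loose things. I did not take a final overhead picture to confirm they are unmoved.
- **Disagreement:** My first positions from the scene camera were 6 to 17 mm off those from the top camera. The wrist camera agreed with the top camera to within about 3 mm, so I used those two.

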